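# Sweep the hole-saw plugs into the catch tray

## Robot

A 6-joint arm with a two-finger parallel gripper is mounted at the origin on the work surface. World frame = base frame: x ahead of the robot, y to its left, z up, the work surface at z = 0. Lengths are in m, angles in degrees, forces in N, time in s.
With the tool pointing down it reaches from about 0.375 to 0.975 m from the base axis. Payload 3.8 kg.
Tool frame: the origin (TCP) lies midway between the tips of the shut fingers; the grasp point (between the pads) lies 19 mm behind it (r.hold_point_z is the distance from the TCP to the grasp point, in m); z points along the fingers, y is the direction in which the jaws open and shut (so a half turn about z gives the same grasp; the last joint's range is limited). The gripper opens to 85 mm and grips with 20 to 120 N. Pads are 22 mm wide; open, the fingers measure 114 mm over their backs; the gripper's body (76 mm by 85 mm) begins 54 mm behind the grasp point. The pads swing forward as they close: fully open they stand 13 mm farther back than shut.
Start: joints at [-71.729, 15.12, 91.902, -0, 72.978, -2.114], TCP at [0.235, -0.633, 0.195] pointing down, gripper open.
Joint ranges: [-150.88, 150.88], [-54.13, 125.18], [17.81, 147.31], [-75.09, 255.09], [0, 152.58], [-146.25, 146.25]. Speed limits (degrees/s): [147.25, 147.25, 180, 180, 180, 180].

## Interface

Orientations are given as [roll, pitch, yaw] about the fixed x, y, z axes, in that order (R = Rz(yaw) Ry(pitch) Rx(roll)).
In Python, from workcell import status, vision, r gives the robot as it stands.
- The arm moves only by the tool drive_tool, never from a script. Its argument "deltas" is a list of rows, each an object with "linear": the shift along the tool's x, y, z in mm, a list of three; "dr": the turn, a rotation vector about the tool's x, y, z in degrees, a list of three; "hand": the opening, from 0 (shut) to 1 (fully open). In form: [{"linear": [dx, dy, dz], "dr": [wx, wy, wz], "hand": hand}, ...]. A call has 1 to 10 rows; each row shifts and turns the pose as measured when the row begins, along the tool's axes as they then stand; what a row does not reach is not made up. A row lasts 1/12 s, in which the tool goes at most 41.7 mm and 7.16 degrees, less where a joint would pass 70% of its speed; a pose out of reach is approached as far as the arm can. A call is refused whole if a number of a shift passes 41.7 or a number of a turn 7.16, either way. A call with a gripper value outside its range is refused whole. The fingers move at their own pace and stop on an object; "squeeze" is the grip in N (left out, the last holds). Time passes only in rows, so rows that do not move let the fingers close. It gives the time, the measured TCP pose, the force and the opening at its end, in the units of the state.
- status.get_obs(): the state, without advancing time (a new reading comes with each control period).
- vision.capture(name): name is "scene" or "side" or "wrist"; returns a dict with "color" (480x640x3 uint8, blue, green, red), "depth" (480x640 float32, m along the optical axis (not along the pixel's ray), 0 where there is no reading), "fx", "fy", "cx", "cy" (pixels), "R" (3x3) and "t" (3): a world point X has camera coordinates R X + t. Camera axes: x right, y down, z forward; pixel columns grow to the right and rows downward; lengths in m; the calibration is good to about 2 mm. A picture is of the moment at which its call begins.
- r.hand_in(): hands the job in, once; it reports no verdict.
The state is a dict: "t": time; "qpos": joint angles; "dq": joint speeds; "joint_torque": joint torques, N m; "tcp_pos": TCP position; "orientation": TCP orientation; "force": force on the tool from outside, world axes, zero at the start; "torque": the same for the moment, N m; "grip_width": finger opening in m.
Only numpy, scipy, OpenCV 4.12 (cv2) and the standard library are available. Lean on these libraries where they do the work, as an engineer would, in place of code of your own. Each camera call takes 0.05 s, during which the arm holds its last target. There are 200 camera calls.

## Task

Clear the luthier's bench: with the tips of the closed fingers, sweep the three round dark wooden plugs along the bench top through the open side of the green catch tray, until each lies wholly inside it. Push them calmly, never pick one up or flick it, and leave the plane, the sanding block, the bottles and the cup where they stand.

Things in the scene. Friction and masses are not known exactly. Their poses are not given: they have to be found in the camera images.
- tray: Green three-sided catch tray screwed to the bench. Inside 190 mm wide (its own x) and 130 mm deep (its own y); walls 12 mm thick, 30 mm high; yellow floor flush with the bench. Its whole -y side is open (the mouth, no sill), the wall opposite is at +y. Origin on the bench at the centre of the inside: the mouth line is at its y = -65 mm. It stands at the left of the plugs, its mouth turned roughly towards the right (world -y); place and yaw vary.
- tray_mouth (a point): Middle of the tray's mouth line, on the bench; axes as the tray's (its +y points into the tray).
- plug1_center (a point): Loose round hole-saw plug of dark rosewood, 30 mm diameter, 18 mm high, about 15 g, lying flat on the bench, to the right of the tray's mouth; this point is its centre, 9 mm above its underside. It slides when pushed and stops when the push stops. The three are alike.
- plug2_center (a point): Loose round hole-saw plug of dark rosewood, 30 mm diameter, 18 mm high, about 15 g, lying flat on the bench, to the right of the tray's mouth; this point is its centre, 9 mm above its underside. It slides when pushed and stops when the push stops. The three are alike.
- plug3_center (a point): Loose round hole-saw plug of dark rosewood, 30 mm diameter, 18 mm high, about 15 g, lying flat on the bench, to the right of the tray's mouth; this point is its centre, 9 mm above its underside. It slides when pushed and stops when the push stops. The three are alike.
- plane: Small solid-brass thumb plane with dark wood wedge and knob, 28 x 75 x 40 mm high (long side along its own y), about 0.3 kg, loose on the bench among the plugs; origin under its centre. Leave it.
- sander_block: Cork sanding block with orange abrasive under it, 50 x 85 x 32 mm high (long side along its own y), about 0.2 kg, loose among the plugs; origin under its centre. Leave it.
- glue: White glue bottle with red cap, 56 mm diameter, 150 mm high, to the right of the work; origin under its centre. Leave it.
- thinner: Small amber bottle with white cap, 40 mm diameter, 110 mm high, to the right of the work; origin under its centre. Leave it.
- cup: Empty orange cup, 70 mm rim diameter, 50 mm high, to the right of the work; origin under its centre. Leave it.

How it is judged:
By the outcome, as a careful person would: the job done as asked, in the order asked, and still so for the second after the job is handed in, with the robot touching nothing.
It also fails if it takes over 67 s, if anything falls off the work surface, if the arm or the gripper's body presses on something with over 40 N, if the wrist force passes 120 N, or if a joint passes its speed limit or range.

## Working session

There is one attempt and no reset: what is moved stays moved. The work goes in short steps, Python scripts to look and compute and a tool call to move; the robot and the scene stay as the last step left them, time stands still between calls to the robot, and variables do not carry over. Pictures are saved under pics/ and viewed, about 8 in all and at most 12, crops included, and the job is handed in when it is done.

Besides the shell and the picture viewer there is one more tool, called after ">>>" by a JSON object that holds its "api" and its "payload", one argument or row to a line. drive_tool: Moves the arm, as the interface text tells. Its arguments: {"type":"object","properties":{"deltas":{"type":"array"},"squeeze":{"type":"number"}},"required":["deltas"]}

```bash
ls; mkdir -p pics; python3 - <<'E'
from workcell import status, vision, r
import cv2,numpy as np,pickle
print(status.get_obs())
d={n:vision.capture(n) for n in("scene","side")}
pickle.dump(d,open('c.pkl','wb'))
for n in d:
    cv2.imwrite(f'pics/{n}0.png',d[n]['color']); c=d[n]; print(n,-c['R'].T@c['t'],c['R'][2],c['fx'])
E
```

```text
pics
{'t': 0.0, 'qpos': array([-7.17285571e+01,  1.51684454e+01,  9.19804669e+01,  1.32347267e-03,
        7.29768342e+01, -2.11605645e+00]), 'dq': array([-0.03397711,  0.00885065,  0.0442066 ,  0.01298109,  0.03955804,
       -0.06476229]), 'joint_torque': array([ 7.97429166e-04, -5.15115845e+01, -3.67314434e+01, -2.51757058e-05,
        1.30135237e-02, -1.25255130e-05]), 'tcp_pos': array([ 0.23488334, -0.6319628 ,  0.19367791]), 'orientation': array([-1.79874386e+02, -5.90679946e-03,  2.03871040e+01]), 'force': array([ 0.22712566, -0.42914992, -0.3103364 ]), 'torque': array([ 0.00299183, -0.00896548, -0.00707409]), 'grip_width': 0.08551436988909651}
scene [ 1.37567005 -0.43586377  0.57870757] [-0.7723287   0.36255009 -0.52159928] 546.3310816407267
side [ 0.55583721 -0.82372839  0.73076656] [-0.00087568  0.73871717 -0.67401496] 532.8560170369855
```

View pics/scene0.png

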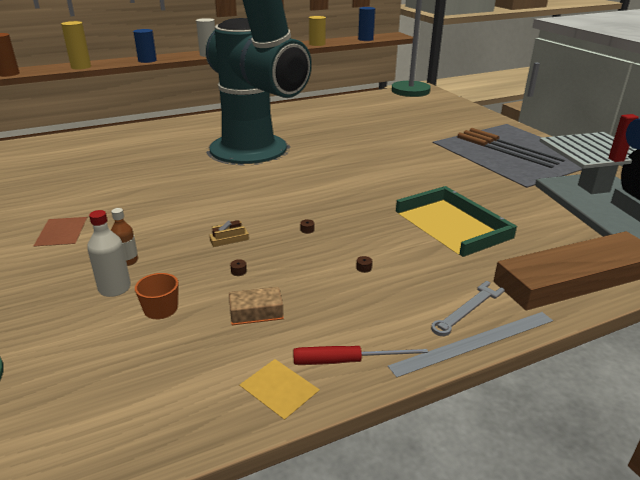

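View pics/side0.png

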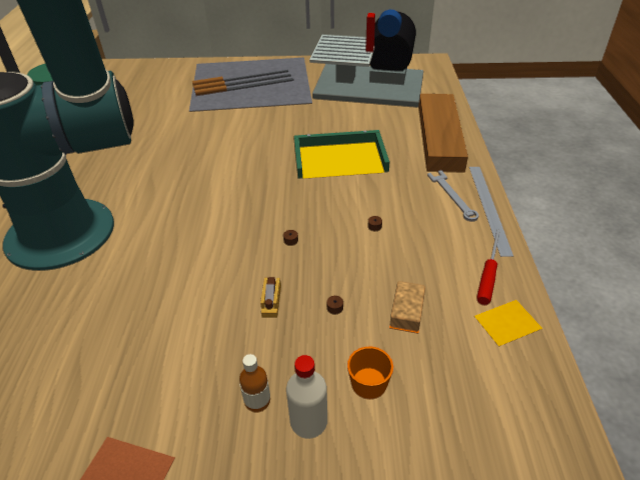

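The side view shows plugs at about (291,237), (375,223) and (335,304), and the tray's yellow floor at about (342,160) with the mouth on its near edge. The plane is at (271,297) and the block at (408,307). The scene view agrees: plugs at (307,226), (364,264) and (238,267).

```bash
cat > h.py <<'E'
import cv2,numpy as np
def ray(c,u,v,z):
    d=c['R'].T@np.array([(u-c['cx'])/c['fx'],(v-c['cy'])/c['fy'],1]); o=-c['R'].T@c['t']
    return (o+d*(z-o[2])/d[2])[:2]
def proj(c,X):
    p=c['R']@np.array(X)+c['t']; return p[0]/p[2]*c['fx']+c['cx'],p[1]/p[2]*c['fy']+c['cy']
def blob(c,u,v,w=22,T=75):
    "dark blob near u,v -> centroid in pixels, at plug centre height"
    u,v=int(u),int(v); y0,x0=max(v-w,0),max(u-w,0)
    m=(c['color'][y0:v+w,x0:u+w].max(2)<T).astype('uint8')
    n,l,s,ce=cv2.connectedComponentsWithStats(m)
    k=1+np.argmax(s[1:,4]) if n>1 else 0
    return ce[k]+[x0,y0], s[k,2:]
def quad(c,lo,hi,box):
    x,y,X,Y=box; hsv=cv2.cvtColor(c['color'][y:Y,x:X],cv2.COLOR_BGR2HSV)
    m=cv2.inRange(hsv,lo,hi); cs=cv2.findContours(m,0,2)[0]; k=max(cs,key=cv2.contourArea)
    return m,k[:,0]+[x,y]
E
python3 - <<'E'
from h import *; import pickle
d=pickle.load(open('c.pkl','rb'))
for n,ps in(("side",[(291,237),(375,223),(335,304)]),("scene",[(307,226),(364,264),(238,267)])):
    c=d[n]
    for p in ps:
        q,s=blob(c,*p); print(n,q.round(1),s,ray(c,*q,.009).round(4))
for n,box in(("side",(280,120,400,190)),("scene",(380,170,530,260))):
    c=d[n]; m,k=quad(c,(20,150,120),(35,255,255),box)
    P=np.array([ray(c,*p,0) for p in k],'float32')
    a=cv2.approxPolyDP(k.reshape(-1,1,2),4,True)[:,0]
    print(n,'floor',[(tuple(p),ray(c,*p,0).round(4)) for p in a])
    m,k=quad(c,(60,80,20),(95,255,130),box)
    a=cv2.approxPolyDP(k.reshape(-1,1,2),3,True)[:,0]
    print(n,'wall z=.03,0',[(tuple(p),ray(c,*p,.03).round(3),ray(c,*p,0).round(3)) for p in a])
# loose objects, depth based footprint
c=d['side']; z=c['depth']; v,u=np.mgrid[:480,:640]
X=(np.stack([(u-c['cx'])/c['fx']*z,(v-c['cy'])/c['fy']*z,z],-1)-c['t'])@c['R']
for n,b,h in(("plane",(250,270,290,322),.012),("block",(385,275,430,335),.02),("cup",(340,340,400,400),.03),("glue",(280,350,335,440),.05),("thin",(235,350,275,412),.05)):
    q=X[b[1]:b[3],b[0]:b[2]].reshape(-1,3); q=q[q[:,2]>h]; print(n,cv2.minAreaRect(q[:,:2].astype('float32')*1000),q[:,2].max(),q[:,:2].min(0),q[:,:2].max(0))
E
```

```text
side [290.6 240.8] [14  8 80] [ 0.4786 -0.0471]
side [374.9 226.7] [13  9 75] [ 0.6492 -0.0089]
side [334.7 309.3] [16 10 92] [ 0.563  -0.2243]
scene [306.7 226.5] [ 14  13 134] [ 0.4783 -0.0341]
scene [364. 265.] [ 16  15 171] [0.6526 0.0042]
scene [238.  268.3] [ 15  16 181] [ 0.5654 -0.2119]
side floor [((np.int32(384), np.int32(172)), array([0.6859, 0.193 ])), ((np.int32(374), np.int32(142)), array([0.672, 0.322])), ((np.int32(300), np.int32(147)), array([0.4865, 0.3049])), ((np.int32(303), np.int32(178)), array([0.4973, 0.1748]))]
side wall z=.03,0 [((np.int32(378), np.int32(130)), array([0.681, 0.329]), array([0.687, 0.379])), ((np.int32(295), np.int32(136)), array([0.476, 0.308]), array([0.472, 0.356])), ((np.int32(298), np.int32(175)), array([0.488, 0.145]), array([0.485, 0.187])), ((np.int32(301), np.int32(176)), array([0.495, 0.141]), array([0.492, 0.183])), ((np.int32(300), np.int32(145)), array([0.489, 0.267]), array([0.486, 0.314])), ((np.int32(376), np.int32(141)), array([0.672, 0.279]), array([0.677, 0.326])), ((np.int32(388), np.int32(170)), array([0.69 , 0.159]), arr
[... 1409 characters left out ...]
ock ((619.3182373046875, -501.3254699707031), (656.3158569335938, 49.565589904785156), 75.91181945800781) 0.7307665567548727 [ 0.55583721 -0.82372839] [ 0.72107799 -0.17890989]
cup ((602.0413208007812, -578.6370849609375), (494.2118225097656, 67.6222152709961), 87.11531066894531) 0.7307665567548727 [ 0.55583721 -0.82372839] [ 0.64661617 -0.33197758]
glue ((524.3666381835938, -615.462890625), (54.484676361083984, 417.7215270996094), 1.1615480184555054) 0.7307665567548727 [ 0.49339046 -0.82372839] [ 0.55583721 -0.40641381]
thin ((487.8611145019531, -605.412109375), (39.50286102294922, 455.59918212890625), 12.33932876586914) 0.7307665567548727 [ 0.42284677 -0.82372839] [ 0.55583721 -0.38239238]
```

>>> {"api": "drive_tool", "payload": {
  "deltas": [
    {"linear": [27,-29,0],"dr": [0,0,0],"hand": 0},
    {"linear": [27,-29,0],"dr": [0,0,0],"hand": 0},
    {"linear": [27,-29,0],"dr": [0,0,0],"hand": 0},
    {"linear": [27,-29,0],"dr": [0,0,0],"hand": 0},
    {"linear": [27,-29,0],"dr": [0,0,0],"hand": 0},
    {"linear": [27,-29,0],"dr": [0,0,0],"hand": 0},
    {"linear": [27,-29,0],"dr": [0,0,0],"hand": 0},
    {"linear": [27,-29,0],"dr": [0,0,0],"hand": 0},
    {"linear": [27,-29,0],"dr": [0,0,0],"hand": 0},
    {"linear": [27,-29,0],"dr": [0,0,0],"hand": 0}
  ]
}}

```text
t: 0.93
tcp_pos: [0.3867, -0.2561, 0.1862]
orientation: [-179.4, 0.2, 19.6]
force: [-0.0, -0.7, -0.5]
grip_width: -0.0001
```

>>> {"api": "drive_tool", "payload": {
  "deltas": [
    {"linear": [0,0,0],"dr": [0,0,-7],"hand": 0},
    {"linear": [0,0,0],"dr": [0,0,-7],"hand": 0},
    {"linear": [0,0,0],"dr": [0,0,-7],"hand": 0},
    {"linear": [0,0,0],"dr": [0,0,-7],"hand": 0},
    {"linear": [0,0,0],"dr": [0,0,-7],"hand": 0},
    {"linear": [0,0,0],"dr": [0,0,-7],"hand": 0},
    {"linear": [0,0,0],"dr": [0,0,-7],"hand": 0},
    {"linear": [0,0,0],"dr": [0,0,-6],"hand": 0}
  ]
}}

```text
t: 1.6
tcp_pos: [0.3876, -0.2424, 0.1826]
orientation: [-179.2, -0.7, 76.3]
force: [-0.1, -0.4, 1.1]
grip_width: -0.0001
```

```bash
cat >> h.py <<'E'
def cloud(c):
    z=c['depth']; v,u=np.mgrid[:480,:640]
    X=(np.stack([(u-c['cx'])/c['fx']*z,(v-c['cy'])/c['fy']*z,z],-1)-c['t'])@c['R']
    X[z<=0]=np.nan; return X
def plan(o,tgt,tz=None):
    "tool-frame shift in mm to world target; yaw"
    from scipy.spatial.transform import Rotation as Ro
    R=Ro.from_euler('xyz',o['orientation'],degrees=True).as_matrix()
    return (R.T@(np.array(tgt)-o['tcp_pos'])*1000).round(1)
E
python3 - <<'E'
from h import *; import pickle
from workcell import status
d=pickle.load(open('c.pkl','rb'))
P={n:cloud(d[n]).reshape(-1,3) for n in d}
A=np.vstack([P['side'],P['scene']]); A=A[np.isfinite(A).all(1)]
for n,b,h in(("plane",(.41,.51,-.22,-.1),.012),("block",(.6,.76,-.26,-.1),.02),("cup",(.56,.69,-.42,-.27),.03),("glue",(.48,.57,-.50,-.38),.05),("p1",(.45,.51,-.07,0),.012),("p2",(.62,.68,-.04,.04),.012),("p3",(.535,.595,-.25,-.18),.012),("tray",(.4,.75,.15,.4),.024)):
  for k in P:
    q=P[k]; q=q[(q[:,0]>b[0])&(q[:,0]<b[1])&(q[:,1]>b[2])&(q[:,1]<b[3])&(q[:,2]>h)&(q[:,2]<.2)]
    if len(q)>5:
        t=cv2.minAreaRect(q[:,:2].astype('float32')*1000)
        print(n,k,len(q),[np.round(x,1) for x in t],q[:,2].max().round(3),q[:,:2].min(0).round(3),q[:,:2].max(0).round(3))
o=status.get_obs(); print(o['t'],o['tcp_pos'],o['orientation'],o['grip_width'],plan(o,[.467,-.078,.19]))
E
```

```text
plane scene 483 [array([ 453.5, -188.5]), array([63.6, 32.1]), np.float64(87.1)] 0.044 [ 0.436 -0.22 ] [ 0.469 -0.157]
plane side 402 [array([ 449.6, -190.3]), array([59.8, 28.3]), np.float64(87.8)] 0.043 [ 0.434 -0.22 ] [ 0.464 -0.161]
block scene 1174 [array([ 691.6, -222. ]), array([84.7, 54. ]), np.float64(75.0)] 0.036 [ 0.658 -0.26 ] [ 0.726 -0.176]
block side 989 [array([ 688.9, -224. ]), array([84.5, 49.6]), np.float64(75.9)] 0.034 [ 0.655 -0.26 ] [ 0.721 -0.179]
cup scene 974 [array([ 615.1, -363.6]), array([70.4, 70.2]), np.float64(47.7)] 0.054 [ 0.578 -0.398] [ 0.652 -0.329]
cup side 880 [array([ 612.7, -366.7]), array([67.9, 69.3]), np.float64(1.3)] 0.052 [ 0.579 -0.402] [ 0.647 -0.332]
glue scene 1692 [array([ 531.8, -423.4]), array([43.3, 55.6]), np.float64(13.5)] 0.153 [ 0.51  -0.453] [ 0.554 -0.398]
glue side 2045 [array([ 521.1, -433.3]), array([55.6, 48.7]), np.float64(11.1)] 0.152 [ 0.493 -0.458] [ 0.548 -0.406]
p1 scene 117 [array([480.8, -33.4]), array([26.9, 33.3]), np.float64(66.0)] 0.022 [ 0.465 -0.049] [ 0.497 -0.019]
p1 side 138 [array([477.3, -37.7]), array(
[... 175 characters left out ...]
.021]
p2 side 127 [array([648.9,   1.7]), array([32.6, 26.8]), np.float64(85.6)] 0.02 [ 0.635 -0.015] [0.663 0.018]
p3 scene 160 [array([ 564.7, -210. ]), array([29.2, 30.8]), np.float64(40.7)] 0.022 [ 0.548 -0.226] [ 0.58  -0.196]
p3 side 192 [array([ 562.3, -214.8]), array([29.1, 28.4]), np.float64(48.7)] 0.02 [ 0.548 -0.228] [ 0.576 -0.199]
tray scene 1038 [array([586.7, 256.6]), array([217.8, 143.5]), np.float64(5.6)] 0.034 [0.475 0.176] [0.7   0.335]
tray side 659 [array([582.9, 255.3]), array([214.1, 152.7]), np.float64(5.6)] 0.033 [0.47  0.169] [0.696 0.334]
1.6 [ 0.38755555 -0.24236516  0.18262889] [-179.22987678   -0.69277416   76.27607879] -8.545470818021651e-05 [178.6  38.1  -5.7]
```

>>> {"api": "drive_tool", "payload": {
  "deltas": [
    {"linear": [30,6.5,0],"dr": [0,0.2,0],"hand": 0},
    {"linear": [30,6.5,0],"dr": [0,0.2,0],"hand": 0},
    {"linear": [30,6.5,0],"dr": [0,0.2,0],"hand": 0},
    {"linear": [30,6.5,0],"dr": [0,0,0],"hand": 0},
    {"linear": [30,6.5,0],"dr": [0,0,0],"hand": 0},
    {"linear": [25,5,10],"dr": [0,0,0],"hand": 0},
    {"linear": [0,0,30],"dr": [0,0,0],"hand": 0},
    {"linear": [0,0,30],"dr": [0,0,0],"hand": 0},
    {"linear": [0,0,30],"dr": [0,0,0],"hand": 0},
    {"linear": [0,0,0],"dr": [0,0,0],"hand": 0}
  ]
}}

```text
t: 2.43
tcp_pos: [0.4675, -0.0706, 0.0822]
orientation: [-179.4, -1.3, 76.5]
force: [-1.2, 0.2, -0.7]
grip_width: 0.0001
```

```bash
cat > s.py <<'E'
import sys; from h import *; from workcell import status
o=status.get_obs(); print(o['t'],o['tcp_pos'].round(4),o['orientation'].round(1),o['force'].round(1),plan(o,eval(sys.argv[1])))
E
python3 s.py [.467,-.078,.008]
```

```text
2.4333 [ 0.4675 -0.0706  0.0822] [-179.4   -1.3   76.5] [-1.2  0.2 -0.7] [-9.1  2.  74. ]
```

>>> {"api": "drive_tool", "payload": {
  "deltas": [
    {"linear": [-9,2,20],"dr": [0,-1.3,0],"hand": 0},
    {"linear": [0,0,20],"dr": [0,0,0],"hand": 0},
    {"linear": [0,0,18],"dr": [0,0,0],"hand": 0},
    {"linear": [0,0,10],"dr": [0,0,0],"hand": 0},
    {"linear": [0,0,0],"dr": [0,0,0],"hand": 0},
    {"linear": [0,0,0],"dr": [0,0,0],"hand": 0}
  ]
}}

```text
t: 2.93
tcp_pos: [0.4677, -0.0801, 0.0152]
orientation: [-179.4, 0.0, 76.5]
force: [0.7, -0.5, 0.8]
grip_width: 0.0002
```

```bash
python3 s.py [.479,-.0355,.008]
```

```text
2.9333 [ 0.4677 -0.0801  0.0152] [-179.4    0.    76.5] [ 0.7 -0.5  0.8] [46.   0.6  7.2]
```

>>> {"api": "drive_tool", "payload": {
  "deltas": [
    {"linear": [4,0,6],"dr": [0,0,0],"hand": 0},
    {"linear": [6,0,0],"dr": [0,0,0],"hand": 0},
    {"linear": [6,0,0],"dr": [0,0,0],"hand": 0},
    {"linear": [6,0,0],"dr": [0,0,0],"hand": 0},
    {"linear": [6,0,0],"dr": [0,0,0],"hand": 0},
    {"linear": [6,0,0],"dr": [0,0,0],"hand": 0},
    {"linear": [6,0,0],"dr": [0,0,0],"hand": 0},
    {"linear": [6,0,0],"dr": [0,0,0],"hand": 0},
    {"linear": [6,0,0],"dr": [0,0,0],"hand": 0},
    {"linear": [6,0,0],"dr": [0,0,0],"hand": 0}
  ]
}}

```text
t: 3.77
tcp_pos: [0.4882, -0.019, 0.0154]
orientation: [180.0, -0.0, 76.5]
force: [0.1, -0.5, 0.2]
grip_width: 0.0002
```

```bash
cat > look.py <<'E'
import sys; from h import *; from workcell import status,vision
# plug positions: points 12..24 mm high and dark, near the tip or anywhere in the work zone
o=status.get_obs(); print(o['t'],o['tcp_pos'].round(4),o['orientation'].round(1),o['force'].round(1))
for n in("side","scene"):
    c=vision.capture(n); X=cloud(c); col=c['color'].max(2)
    if len(sys.argv)>1: cv2.imwrite(f'pics/{sys.argv[1]}_{n}.png',c['color'])
    hsv=cv2.cvtColor(c['color'],cv2.COLOR_BGR2HSV)
    m=((X[...,2]>.010)&(X[...,2]<.025)&(col<110)&((hsv[...,0]<25)|(hsv[...,0]>160))&(X[...,0]>.42)&(X[...,0]<.73)&(X[...,1]>-.26)&(X[...,1]<.33)).astype('uint8')
    k,l,s,ce=cv2.connectedComponentsWithStats(m)
    for i in range(1,k):
        if s[i,4]>25:
            q=X[l==i]; w=(q.min(0)+q.max(0))/2
            print(n,s[i,4],w[:2].round(4),np.ptp(q[:,:2],0).round(3),'tool',plan(o,[w[0],w[1],.009])[:2])
E
python3 look.py a
```

```text
3.7667 [ 0.4882 -0.019   0.0154] [180.   -0.   76.5] [ 0.1 -0.5  0.2]
side 132 [0.6486 0.0011] [0.027 0.033] tool [ 57.1 151.3]
side 139 [ 0.4775 -0.0377] [0.028 0.03 ] tool [-20.7  -6. ]
side 193 [ 0.5629 -0.2142] [0.026 0.031] tool [-172.2  118.4]
side 30 [ 0.4462 -0.2238] [0.017 0.012] tool [-208.9    7.2]
scene 122 [ 0.4801 -0.0348] [0.031 0.028] tool [-17.3  -4.1]
scene 79 [ 0.461  -0.1951] [0.02  0.061] tool [-177.5   14.8]
scene 93 [ 0.4612 -0.1947] [0.016 0.073] tool [-177.1   15. ]
scene 164 [0.6517 0.0039] [0.033 0.029] tool [ 60.6 153.6]
scene 172 [ 0.564  -0.2116] [0.033 0.028] tool [-169.4  118.8]
scene 330 [ 0.7154 -0.2241] [0.02  0.072] tool [-146.1  268.9]
```

```bash
python3 - <<'E'
import cv2,numpy as np
a=cv2.imread('pics/a_side.png')[150:300,220:390];b=cv2.imread('pics/a_scene.png')[150:300,220:390]
cv2.imwrite('pics/a2.png',cv2.resize(np.hstack([a,b]),(800,352)))
E
```

```text
(no output)
```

View pics/a2.png

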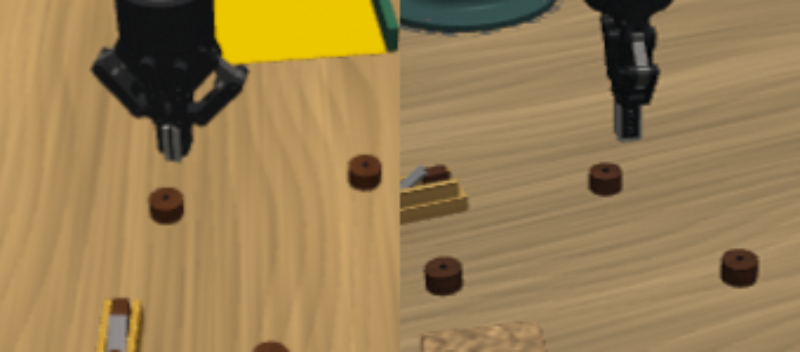

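Both crops show the closed tips past the plug, which has not moved: in the scene crop the tips are at (628,140) and the plug at (605,180). The tips seem to hover, so I'll measure their true height.

```bash
python3 - <<'E'
from h import *; from workcell import status,vision
o=status.get_obs(); print(o['t'],o['tcp_pos'].round(4),o['qpos'].round(2),o['dq'].round(2))
for n in("side","scene"):
    c=vision.capture(n); X=cloud(c); u,v=proj(c,o['tcp_pos']); print(n,u,v)
    hsv=cv2.cvtColor(c['color'],cv2.COLOR_BGR2HSV)
    m=(abs(X[...,0]-.49)<.05)&(abs(X[...,1]+.015)<.05)&(X[...,2]>.006)&(X[...,2]<.09)&(hsv[...,1]<90)
    q=X[m]; vv,uu=np.where(m); i=np.argsort(-vv)[:12]
    print(np.c_[uu,vv,q.round(3)][i]); print(np.percentile(q[:,2],[0,2,5]))
    for z0 in (.01,.03,.05):
        s=q[(q[:,2]>z0)&(q[:,2]<z0+.02)]
        if len(s): print(z0,len(s),s.min(0).round(3),s.max(0).round(3))
E
```

```text
3.8667 [ 0.4882 -0.0188  0.0153] [-5.1600e+00  5.8400e+00  1.2374e+02  5.0000e-02  5.0380e+01  8.3000e+00] [-0.95 -0.03  0.25 -0.73  0.04 -1.03]
side 295.7624340146842 228.89622417286918
[[ 2.90e+02  2.34e+02  4.78e-01 -3.70e-02  1.80e-02]
 [ 2.96e+02  2.18e+02  4.91e-01 -3.00e-02  5.40e-02]
 [ 2.94e+02  2.18e+02  4.87e-01 -3.10e-02  5.50e-02]
 [ 2.95e+02  2.18e+02  4.89e-01 -3.10e-02  5.50e-02]
 [ 2.93e+02  2.17e+02  4.86e-01 -3.20e-02  5.80e-02]
 [ 2.92e+02  2.17e+02  4.83e-01 -2.90e-02  5.50e-02]
 [ 2.90e+02  2.17e+02  4.80e-01 -3.00e-02  5.70e-02]
 [ 2.91e+02  2.17e+02  4.82e-01 -3.10e-02  5.80e-02]
 [ 2.97e+02  2.17e+02  4.93e-01 -2.50e-02  5.20e-02]
 [ 2.96e+02  2.17e+02  4.91e-01 -2.90e-02  5.60e-02]
 [ 2.94e+02  2.17e+02  4.88e-01 -3.20e-02  5.80e-02]
 [ 2.95e+02  2.17e+02  4.90e-01 -3.30e-02  5.90e-02]]
[0.01838028 0.05466794 0.05764467]
0.01 1 [ 0.478 -0.037  0.018] [ 0.478 -0.037  0.018]
0.05 66 [ 0.476 -0.035  0.052] [ 0.501 -0.017  0.07 ]
scene 315.4045089991155 224.5109953781078
[[ 3.06e+02  2.22e+02  4.77e-01 -3.50e-02  1.90e-02]
 [ 3.07e+02  2.22e+02  4.78e-01 -3.30e-02  1.90e-02]
 [ 3.14e+02  2.10e+02  4.94e-01 -2.50e-02  5.40e-02]
 [ 3.16e+02  2.10e+02  4.96e-01 -2.10e-02  5.40e-02]
 [ 3.15e+02  2.10e+02  4.93e-01 -2.20e-02  5.30e-02]
 [ 3.13e+02  2.10e+02  4.93e-01 -2.70e-02  5.30e-02]
 [ 3.17e+02  2.10e+02  4.96e-01 -1.90e-02  5.30e-02]
 [ 3.20e+02  2.09e+02  4.97e-01 -1.30e-02  5.50e-02]
 [ 3.13e+02  2.09e+02  4.94e-01 -2.70e-02  5.60e-02]
 [ 3.19e+02  2.09e+02  4.97e-01 -1.50e-02  5.50e-02]
 [ 3.18e+02  2.09e+02  4.94e-01 -1.60e-02  5.40e-02]
 [ 3.17e+02  2.09e+02  4.93e-01 -1.80e-02  5.40e-02]]
[0.01945273 0.05328713 0.05398899]
0.01 2 [ 0.477 -0.035  0.019] [ 0.478 -0.033  0.019]
0.05 76 [ 0.485 -0.03   0.053] [ 0.505 -0.009  0.07 ]
```

The reported TCP z is 15 mm, but both depth views put the visible tips at about 53 mm, and xy agrees. So the real tips ride about 37 mm higher than reported. I'll back off behind plug 1 (the tips clear it), descend in steps and check against the cameras.

>>> {"api": "drive_tool", "payload": {
  "deltas": [
    {"linear": [-16,0,0],"dr": [0,0,0],"hand": 0},
    {"linear": [-16,0,0],"dr": [0,0,0],"hand": 0},
    {"linear": [-16,0,0],"dr": [0,0,0],"hand": 0},
    {"linear": [-14,0,0],"dr": [0,0,0],"hand": 0},
    {"linear": [0,0,0],"dr": [0,0,0],"hand": 0},
    {"linear": [0,0,10],"dr": [0,0,0],"hand": 0},
    {"linear": [0,0,10],"dr": [0,0,0],"hand": 0},
    {"linear": [0,0,0],"dr": [0,0,0],"hand": 0},
    {"linear": [0,0,0],"dr": [0,0,0],"hand": 0}
  ]
}}

```text
t: 4.72
tcp_pos: [0.4722, -0.0826, -0.0075]
orientation: [-180.0, -0.0, 76.4]
force: [0.2, -0.0, -0.5]
grip_width: 0.0001
```

```bash
cat > tip.py <<'E'
from h import *; from workcell import status,vision
o=status.get_obs(); p=o['tcp_pos']; print(o['t'],p.round(4),o['orientation'].round(1),o['force'].round(1))
for n in("side","scene"):
    c=vision.capture(n); X=cloud(c)
    hsv=cv2.cvtColor(c['color'],cv2.COLOR_BGR2HSV)
    m=(np.hypot(X[...,0]-p[0],X[...,1]-p[1])<.022)&(X[...,2]>.005)&(X[...,2]<.2)&(hsv[...,1]<90)
    q=X[m]; z=np.sort(q[:,2])[2]; s=q[q[:,2]<z+.02]
    print(n,'tip z',z.round(4),s.min(0).round(3),s.max(0).round(3))
E
python3 tip.py; python3 s.py [.479,-.0355,.008]
```

```text
4.7167 [ 0.4722 -0.0826 -0.0075] [-180.    -0.    76.4] [ 0.2 -0.  -0.5]
side tip z 0.0327 [ 0.459 -0.098  0.027] [ 0.485 -0.081  0.053]
scene tip z 0.0308 [ 0.466 -0.093  0.029] [ 0.489 -0.071  0.051]
4.8167 [ 0.472  -0.0825 -0.0073] [-180.    -0.    76.4] [-0.7  0.9  0.7] [ 47.3  -4.3 -15.3]
```

>>> {"api": "drive_tool", "payload": {
  "deltas": [
    {"linear": [0,-4,8],"dr": [0,0,0],"hand": 0},
    {"linear": [0,0,7],"dr": [0,0,0],"hand": 0},
    {"linear": [0,0,5],"dr": [0,0,0],"hand": 0},
    {"linear": [0,0,0],"dr": [0,0,0],"hand": 0},
    {"linear": [0,0,0],"dr": [0,0,0],"hand": 0}
  ]
}}

```text
t: 5.23
tcp_pos: [0.4682, -0.0802, -0.0293]
orientation: [-180.0, -0.0, 76.6]
force: [0.4, -0.5, 0.2]
grip_width: 0.0
```

```bash
python3 tip.py; python3 s.py [.479,-.0355,-.028]
```

```text
5.2333 [ 0.4682 -0.0802 -0.0293] [-180.    -0.    76.6] [ 0.4 -0.5  0.2]
side tip z 0.0113 [ 0.454 -0.096  0.01 ] [ 0.482 -0.079  0.031]
scene tip z 0.0093 [ 0.466 -0.09   0.008] [ 0.485 -0.07   0.029]
5.3333 [ 0.4683 -0.0803 -0.029 ] [-180.    -0.    76.6] [ 0.1  0.1 -0.4] [46.1  0.  -1. ]
```

>>> {"api": "drive_tool", "payload": {
  "deltas": [
    {"linear": [6,0,0],"dr": [0,0,0],"hand": 0},
    {"linear": [6,0,0],"dr": [0,0,0],"hand": 0},
    {"linear": [4,0,0],"dr": [0,0,0],"hand": 0},
    {"linear": [4,0,0],"dr": [0,0,0],"hand": 0},
    {"linear": [5,0,0],"dr": [0,0,0],"hand": 0},
    {"linear": [6,0,0],"dr": [0,0,0],"hand": 0},
    {"linear": [6,0,0],"dr": [0,0,0],"hand": 0},
    {"linear": [6,0,0],"dr": [0,0,0],"hand": 0},
    {"linear": [6,0,0],"dr": [0,0,0],"hand": 0},
    {"linear": [4,0,0],"dr": [0,0,0],"hand": 0}
  ]
}}

```text
t: 6.17
tcp_pos: [0.4836, -0.0237, -0.0275]
orientation: [179.8, -0.0, 76.5]
force: [-0.8, 0.5, 0.0]
grip_width: -0.0002
```

```bash
python3 look.py b; python3 tip.py
```

```text
6.1667 [ 0.4836 -0.0237 -0.0275] [179.8  -0.   76.5] [-0.8  0.5  0. ]
side 135 [6.486e-01 6.000e-04] [0.027 0.031] tool [ 62.2 154.9]
side 38 [ 0.4813 -0.0333] [0.024 0.011] tool [-9.8  0.1]
side 196 [ 0.5629 -0.2141] [0.027 0.03 ] tool [-166.6  121.6]
side 29 [ 0.4461 -0.2227] [0.018 0.014] tool [-202.2   10. ]
side 26 [ 0.4492 -0.234 ] [0.024 0.005] tool [-212.4   15.6]
scene 140 [ 0.4908 -0.0042] [0.03  0.046] tool [20.7  2.5]
scene 80 [ 0.4591 -0.1965] [0.019 0.058] tool [-173.7   16.5]
scene 86 [ 0.4618 -0.1946] [0.016 0.073] tool [-171.2   18.8]
scene 158 [0.6521 0.0041] [0.029 0.029] tool [ 66.3 157.4]
scene 170 [ 0.5655 -0.2117] [0.032 0.027] tool [-163.7  123.5]
scene 333 [ 0.7155 -0.2239] [0.022 0.072] tool [-140.6  272.2]
6.2667 [ 0.4836 -0.0238 -0.0275] [179.8  -0.   76.6] [ 0.4 -0.1 -0.5]
side tip z 0.0118 [ 0.47  -0.039  0.007] [ 0.496 -0.022  0.032]
scene tip z 0.0114 [ 0.481 -0.034  0.008] [ 0.502 -0.009  0.031]
```

>>> {"api": "drive_tool", "payload": {
  "deltas": [
    {"linear": [5,0,1],"dr": [0,0,0],"hand": 0},
    {"linear": [7,0,0],"dr": [0,0,0],"hand": 0},
    {"linear": [7,0,0],"dr": [0,0,0],"hand": 0},
    {"linear": [7,0,0],"dr": [0,0,0],"hand": 0},
    {"linear": [7,0,0],"dr": [0,0,0],"hand": 0},
    {"linear": [7,0,0],"dr": [0,0,0],"hand": 0},
    {"linear": [7,0,0],"dr": [0,0,0],"hand": 0},
    {"linear": [7,0,0],"dr": [0,0,0],"hand": 0},
    {"linear": [6,0,0],"dr": [0,0,0],"hand": 0},
    {"linear": [4,0,0],"dr": [0,0,0],"hand": 0}
  ]
}}

```text
t: 7.2
tcp_pos: [0.4996, 0.0434, -0.0287]
orientation: [179.8, -0.0, 76.4]
force: [-0.3, -0.6, 0.0]
grip_width: 0.0001
```

```bash
sed -i "s/(col<110)&/(col<110)\&(hsv[...,1]>110)\&/; s/if s\[i,4\]>25/if s[i,4]>25 and not (ce[i] is None)/" look.py; cat >> look.py <<'E'
    m2=(X[...,2]>.004)&(X[...,2]<.03)&(hsv[...,1]>90)&(col<120); L=m2&(np.hypot(X[...,0]-o['tcp_pos'][0],X[...,1]-o['tcp_pos'][1])<.06)
    q=X[L]
    if len(q)>10:
        T=np.array([plan(o,[a,b,0]) for a,b,_ in q]); print(n,'near tip: n',len(q),'fwd',T[:,0].min(),T[:,0].max(),'lat',T[:,1].min(),T[:,1].max())
E
python3 look.py c
```

```text
7.2 [ 0.4996  0.0434 -0.0287] [179.8  -0.   76.4] [-0.3 -0.6  0. ]
side 128 [0.6485 0.0019] [0.027 0.032] tool [ -5.3 154.6]
side 195 [ 0.5629 -0.2145] [0.026 0.031] tool [-235.8  122.2]
side 26 [ 0.446  -0.2238] [0.017 0.013] tool [-272.3   10.7]
side near tip: n 24 fwd -11.8 28.4 lat -13.5 11.8
scene 110 [0.5053 0.0708] [0.031 0.028] tool [28.1 -0.8]
scene 78 [ 0.4591 -0.1964] [0.018 0.058] tool [-242.6   17. ]
scene 90 [ 0.4604 -0.1956] [0.02  0.071] tool [-241.5   18.1]
scene 162 [0.6518 0.0035] [0.032 0.029] tool [ -3.  157.4]
scene 164 [ 0.5664 -0.2115] [0.032 0.027] tool [-232.   124.9]
scene 336 [ 0.7154 -0.2237] [0.024 0.072] tool [-208.9  272.6]
scene near tip: n 146 fwd 14.0 41.8 lat -16.5 16.0
```

>>> {"api": "drive_tool", "payload": {
  "deltas": [
    {"linear": [5,0,0],"dr": [0,0,0],"hand": 0},
    {"linear": [7,0,0],"dr": [0,0,0],"hand": 0},
    {"linear": [8,0,0],"dr": [0,0,0],"hand": 0},
    {"linear": [8,0,0],"dr": [0,0,0],"hand": 0},
    {"linear": [8,0,0],"dr": [0,0,0],"hand": 0},
    {"linear": [8,0,0],"dr": [0,0,0],"hand": 0},
    {"linear": [8,0,0],"dr": [0,0,0],"hand": 0},
    {"linear": [8,0,0],"dr": [0,0,0],"hand": 0},
    {"linear": [7,0,0],"dr": [0,0,0],"hand": 0},
    {"linear": [5,0,0],"dr": [0,0,0],"hand": 0}
  ]
}}

```text
t: 8.13
tcp_pos: [0.5179, 0.1198, -0.0289]
orientation: [179.8, -0.0, 76.4]
force: [-0.4, -0.0, -0.6]
grip_width: -0.0002
```

```bash
python3 look.py d|grep -v '\[-'
```

```text
side near tip: n 31 fwd -14.2 46.5 lat -38.6 12.4
scene 99 [0.5245 0.1463] [0.029 0.028] tool [27.3  0.3]
scene near tip: n 147 fwd 13.6 50.7 lat -36.0 17.9
```

>>> {"api": "drive_tool", "payload": {
  "deltas": [
    {"linear": [5,0,0],"dr": [0,0,0],"hand": 0},
    {"linear": [7,0,0],"dr": [0,0,0],"hand": 0},
    {"linear": [8,0,0],"dr": [0,0,0],"hand": 0},
    {"linear": [8,0,0],"dr": [0,0,0],"hand": 0},
    {"linear": [8,0,0],"dr": [0,0,0],"hand": 0},
    {"linear": [8,0,0],"dr": [0,0,0],"hand": 0},
    {"linear": [8,0,0],"dr": [0,0,0],"hand": 0},
    {"linear": [7,0,0],"dr": [0,0,0],"hand": 0},
    {"linear": [5,0,0],"dr": [0,0,0],"hand": 0},
    {"linear": [0,0,0],"dr": [0,0,0],"hand": 0}
  ]
}}

```text
t: 9.07
tcp_pos: [0.5345, 0.1884, -0.029]
orientation: [179.8, -0.0, 76.4]
force: [0.7, -0.6, -0.4]
grip_width: -0.0003
```

```bash
python3 look.py e|grep -v '\[-'; python3 - <<'E'
import cv2,numpy as np
a=cv2.imread('pics/e_side.png')[60:260,220:420];b=cv2.imread('pics/e_scene.png')[90:290,320:520]
cv2.imwrite('pics/e2.png',cv2.resize(np.hstack([a,b]),(800,400)))
E
```

```text
9.0667 [ 0.5345  0.1884 -0.029 ] [179.8  -0.   76.4] [ 0.7 -0.6 -0.4]
side near tip: n 106 fwd -29.2 33.3 lat -56.1 11.6
scene 90 [0.541  0.2139] [0.028 0.027] tool [26.3  0.4]
scene near tip: n 226 fwd -23.7 39.8 lat -46.7 15.6
```

View pics/e2.png

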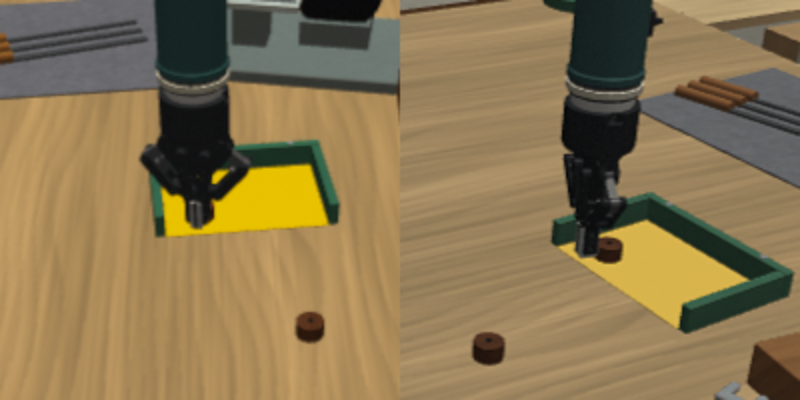

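The crops show plug 1 inside the mouth in front of the tips, at (608,250) in the scene half, with the tips clear of the walls. I'll push on 40 mm, then back off and lift.

>>> {"api": "drive_tool", "payload": {
  "deltas": [
    {"linear": [5,0,0],"dr": [0,0,0],"hand": 0},
    {"linear": [7,0,0],"dr": [0,0,0],"hand": 0},
    {"linear": [8,0,0],"dr": [0,0,0],"hand": 0},
    {"linear": [8,0,0],"dr": [0,0,0],"hand": 0},
    {"linear": [7,0,0],"dr": [0,0,0],"hand": 0},
    {"linear": [5,0,0],"dr": [0,0,0],"hand": 0},
    {"linear": [0,0,0],"dr": [0,0,0],"hand": 0},
    {"linear": [-10,0,0],"dr": [0,0,0],"hand": 0},
    {"linear": [-15,0,-20],"dr": [0,0,0],"hand": 0},
    {"linear": [-15,0,-30],"dr": [0,0,0],"hand": 0}
  ]
}}

```text
t: 10.0
tcp_pos: [0.529, 0.1899, 0.015]
orientation: [-179.5, 0.4, 76.5]
force: [0.5, -1.0, 1.2]
grip_width: 0.0004
```

```bash
python3 look.py f|grep -v '\[-'; python3 s.py [.655,-.045,.035]
```

```text
side 71 [0.5487 0.2497] [0.024 0.028] tool [62.8  5.3]
side near tip: n 138 fwd -29.6 59.0 lat -53.9 14.5
scene 108 [0.5519 0.2538] [0.03  0.028] tool [67.6  7.5]
scene near tip: n 247 fwd -21.8 58.8 lat -49.6 15.2
10.1 [0.5342 0.19   0.021 ] [1.799e+02 1.000e-01 7.640e+01] [1.5 0.1 0.5] [-200.   172.7  -13.5]
```

>>> {"api": "drive_tool", "payload": {
  "deltas": [
    {"linear": [-25,21,0],"dr": [0,0,0],"hand": 0},
    {"linear": [-25,21.5,0],"dr": [0,0,0],"hand": 0},
    {"linear": [-25,21.5,0],"dr": [0,0,0],"hand": 0},
    {"linear": [-25,21.5,0],"dr": [0,0,0],"hand": 0},
    {"linear": [-25,21.5,0],"dr": [0,0,0],"hand": 0},
    {"linear": [-25,21.5,0],"dr": [0,0,0],"hand": 0},
    {"linear": [-25,21.5,0],"dr": [0,0,0],"hand": 0},
    {"linear": [0,0,0],"dr": [0,0,-6],"hand": 0},
    {"linear": [0,0,0],"dr": [0,0,-6],"hand": 0},
    {"linear": [0,0,0],"dr": [0,0,-6],"hand": 0}
  ]
}}

```text
t: 10.93
tcp_pos: [0.641, -0.03, 0.0183]
orientation: [179.8, 0.1, 94.9]
force: [-0.4, -0.2, 0.1]
grip_width: 0.0
```

```bash
python3 s.py [.654,-.044,-.029]
```

```text
10.9333 [ 0.641  -0.03    0.0183] [1.798e+02 1.000e-01 9.490e+01] [-0.4 -0.2  0.1] [-15.   11.6  47.4]
```

>>> {"api": "drive_tool", "payload": {
  "deltas": [
    {"linear": [-16,12,0],"dr": [0,0,0],"hand": 0},
    {"linear": [0,0,0],"dr": [0,0,0],"hand": 0},
    {"linear": [0,0,15],"dr": [0,0,0],"hand": 0},
    {"linear": [0,0,15],"dr": [0,0,0],"hand": 0},
    {"linear": [0,0,10],"dr": [0,0,0],"hand": 0},
    {"linear": [0,0,5],"dr": [0,0,0],"hand": 0},
    {"linear": [0,0,0],"dr": [0,0,0],"hand": 0}
  ]
}}

```text
t: 11.52
tcp_pos: [0.6515, -0.0486, -0.0323]
orientation: [-180.0, 0.1, 94.9]
force: [-0.4, 0.1, -0.2]
grip_width: 0.0001
```

```bash
python3 s.py [.6505,.003,-.029]; python3 look.py g|grep 0.65; python3 tip.py
```

```text
11.5167 [ 0.6515 -0.0486 -0.0323] [-1.80e+02  1.00e-01  9.49e+01] [-0.4  0.1 -0.2] [51.5  3.4 -3.4]
11.5167 [ 0.6515 -0.0486 -0.0323] [-1.80e+02  1.00e-01  9.49e+01] [-0.4  0.1 -0.2]
scene 160 [0.6538 0.0043] [0.031 0.028] tool [52.5  6.8]
11.6167 [ 0.6524 -0.0485 -0.0311] [1.799e+02 1.000e-01 9.490e+01] [ 0.7  0.6 -0.6]
side tip z 0.0097 [ 0.639 -0.064  0.008] [ 0.663 -0.055  0.029]
scene tip z 0.008 [ 0.64  -0.059  0.007] [ 0.67  -0.04   0.028]
```

>>> {"api": "drive_tool", "payload": {
  "deltas": [
    {"linear": [5,3,-2],"dr": [0,0,0],"hand": 0},
    {"linear": [6,0,0],"dr": [0,0,0],"hand": 0},
    {"linear": [4,0,0],"dr": [0,0,0],"hand": 0},
    {"linear": [4,0,0],"dr": [0,0,0],"hand": 0},
    {"linear": [4,0,0],"dr": [0,0,0],"hand": 0},
    {"linear": [5,0,0],"dr": [0,0,0],"hand": 0},
    {"linear": [6,0,0],"dr": [0,0,0],"hand": 0},
    {"linear": [7,0,0],"dr": [0,0,0],"hand": 0},
    {"linear": [7,0,0],"dr": [0,0,0],"hand": 0},
    {"linear": [5,0,0],"dr": [0,0,0],"hand": 0}
  ]
}}

```text
t: 12.55
tcp_pos: [0.6555, 0.01, -0.0233]
orientation: [179.4, 0.2, 94.9]
force: [-0.3, -0.3, -0.8]
grip_width: -0.0001
```

```bash
python3 look.py h|grep -v '\[-'
```

```text
side 80 [0.5476 0.2507] [0.026 0.03 ] tool [249.  -86.5]
side 37 [0.6372 0.0241] [0.009 0.044] tool [ 15.6 -16.6]
side near tip: n 60 fwd -11.7 37.0 lat -20.8 9.8
scene 105 [0.5523 0.2547] [0.032 0.03 ] tool [252.6 -81.4]
scene 94 [0.6524 0.0353] [0.031 0.031] tool [25.4 -0.5]
scene near tip: n 138 fwd 7.8 41.8 lat -15.1 14.5
```

>>> {"api": "drive_tool", "payload": {
  "deltas": [
    {"linear": [4,-1,3],"dr": [0,0,0],"hand": 0},
    {"linear": [6,-1,2],"dr": [0,0,0],"hand": 0},
    {"linear": [7,0,0],"dr": [0,0,0],"hand": 0},
    {"linear": [8,0,0],"dr": [0,0,0],"hand": 0},
    {"linear": [8,0,0],"dr": [0,0,0],"hand": 0},
    {"linear": [8,0,0],"dr": [0,0,0],"hand": 0},
    {"linear": [8,0,0],"dr": [0,0,0],"hand": 0},
    {"linear": [8,0,0],"dr": [0,0,0],"hand": 0},
    {"linear": [7,0,0],"dr": [0,0,0],"hand": 0},
    {"linear": [5,0,0],"dr": [0,0,0],"hand": 0}
  ]
}}

```text
t: 13.48
tcp_pos: [0.6465, 0.0849, -0.0295]
orientation: [179.4, 0.2, 94.9]
force: [-0.6, 0.0, 0.2]
grip_width: -0.0002
```

```bash
python3 look.py i|grep -v '\[-'
```

```text
side 81 [0.5476 0.2525] [0.026 0.031] tool [175.3 -83.9]
side 26 [0.628  0.1069] [0.007 0.023] tool [ 23.4 -16.1]
side near tip: n 42 fwd -10.7 34.9 lat -20.2 11.4
scene 112 [0.5517 0.254 ] [0.031 0.029] tool [176.4 -79.6]
scene 84 [0.6448 0.1104] [0.031 0.032] tool [25.4  0.9]
scene near tip: n 120 fwd 6.4 41.8 lat -13.9 16.3
```

>>> {"api": "drive_tool", "payload": {
  "deltas": [
    {"linear": [5,-1,0],"dr": [0,0,0],"hand": 0},
    {"linear": [6,-1,0],"dr": [0,0,0],"hand": 0},
    {"linear": [7,-1,0],"dr": [0,0,0],"hand": 0},
    {"linear": [8,0,0],"dr": [0,0,0],"hand": 0},
    {"linear": [8,0,0],"dr": [0,0,0],"hand": 0},
    {"linear": [8,0,0],"dr": [0,0,0],"hand": 0},
    {"linear": [8,0,0],"dr": [0,0,0],"hand": 0},
    {"linear": [8,0,0],"dr": [0,0,0],"hand": 0},
    {"linear": [7,0,0],"dr": [0,0,0],"hand": 0},
    {"linear": [5,0,0],"dr": [0,0,0],"hand": 0}
  ]
}}

```text
t: 14.42
tcp_pos: [0.637, 0.1602, -0.0296]
orientation: [179.4, 0.2, 94.9]
force: [-0.2, -0.4, -0.5]
grip_width: 0.0001
```

```bash
python3 look.py j|grep -v '\[-'
```

```text
side 87 [0.5475 0.2498] [0.026 0.034] tool [ 96.7 -81.1]
side near tip: n 44 fwd -9.8 32.3 lat -18.0 54.2
scene 75 [0.6349 0.1857] [0.027 0.029] tool [25.4  0.6]
scene near tip: n 110 fwd 5.8 40.2 lat -12.0 17.5
```

>>> {"api": "drive_tool", "payload": {
  "deltas": [
    {"linear": [5,0,0],"dr": [0,0,0],"hand": 0},
    {"linear": [7,0,0],"dr": [0,0,0],"hand": 0},
    {"linear": [8,0,0],"dr": [0,0,0],"hand": 0},
    {"linear": [8,0,0],"dr": [0,0,0],"hand": 0},
    {"linear": [8,0,0],"dr": [0,0,0],"hand": 0},
    {"linear": [8,0,0],"dr": [0,0,0],"hand": 0},
    {"linear": [8,0,0],"dr": [0,0,0],"hand": 0},
    {"linear": [7,0,0],"dr": [0,0,0],"hand": 0},
    {"linear": [5,0,0],"dr": [0,0,0],"hand": 0},
    {"linear": [0,0,0],"dr": [0,0,0],"hand": 0}
  ]
}}

```text
t: 15.35
tcp_pos: [0.6309, 0.2306, -0.0299]
orientation: [179.4, 0.2, 94.9]
force: [0.6, 0.4, -0.2]
grip_width: -0.0002
```

>>> {"api": "drive_tool", "payload": {
  "deltas": [
    {"linear": [-10,0,0],"dr": [0,0,0],"hand": 0},
    {"linear": [-15,0,-15],"dr": [0,0,0],"hand": 0},
    {"linear": [-25,0,-25],"dr": [0,0,0],"hand": 0},
    {"linear": [-25,0,-15],"dr": [0,0,0],"hand": 0},
    {"linear": [0,0,0],"dr": [0,0,0],"hand": 0}
  ]
}}

```text
t: 15.77
tcp_pos: [0.6349, 0.1501, 0.0274]
orientation: [179.6, 0.4, 95.1]
force: [0.3, -0.7, 0.6]
grip_width: 0.0004
```

```bash
python3 look.py k|grep -v '\[-'; python3 s.py [.56,-.265,.035]
```

```text
15.7667 [0.6349 0.1501 0.0274] [179.6   0.4  95.1] [ 0.3 -0.7  0.6]
side 46 [0.6179 0.2512] [0.014 0.031] tool [102.3  -8. ]
side 84 [0.5475 0.2502] [0.026 0.03 ] tool [107.7 -78.2]
scene 100 [0.5527 0.2554] [0.03  0.027] tool [112.4 -72.5]
scene 121 [0.6285 0.2565] [0.03  0.028] tool [106.6   3. ]
15.8667 [0.6338 0.1527 0.0254] [179.7   0.3  95.1] [-0.4  0.5 -0.3] [-409.6 -110.6   -8.2]
```

>>> {"api": "drive_tool", "payload": {
  "deltas": [
    {"linear": [-25,-7,0],"dr": [0,0,0],"hand": 0},
    {"linear": [-38,-10,0],"dr": [0,0,0],"hand": 0},
    {"linear": [-38,-10,0],"dr": [0,0,0],"hand": 0},
    {"linear": [-38,-10,0],"dr": [0,0,0],"hand": 0},
    {"linear": [-38,-10,0],"dr": [0,0,0],"hand": 0},
    {"linear": [-38,-10,0],"dr": [0,0,0],"hand": 0},
    {"linear": [-38,-10,0],"dr": [0,0,0],"hand": 0},
    {"linear": [-38,-10,0],"dr": [0,0,0],"hand": 0},
    {"linear": [-38,-10,0],"dr": [0,0,0],"hand": 0},
    {"linear": [-25,-8,0],"dr": [0,0,0],"hand": 0}
  ]
}}

```text
t: 16.7
tcp_pos: [0.5654, -0.2143, 0.0222]
orientation: [179.9, -0.1, 95.7]
force: [0.9, 0.4, 0.1]
grip_width: 0.0001
```

>>> {"api": "drive_tool", "payload": {
  "deltas": [
    {"linear": [0,0,0],"dr": [0,0,4.5],"hand": 0},
    {"linear": [0,0,0],"dr": [0,0,4],"hand": 0},
    {"linear": [0,0,0],"dr": [0,0,0],"hand": 0}
  ]
}}

```text
t: 16.95
tcp_pos: [0.5616, -0.2212, 0.0204]
orientation: [-179.9, -0.1, 86.3]
force: [-0.2, -0.4, 0.5]
grip_width: -0.0001
```

```bash
python3 s.py [.5605,-.262,-.029]
```

```text
16.95 [ 0.5616 -0.2212  0.0204] [-1.799e+02 -1.000e-01  8.630e+01] [-0.2 -0.4  0.5] [-40.9   1.6  49.3]
```

>>> {"api": "drive_tool", "payload": {
  "deltas": [
    {"linear": [-20,1,0],"dr": [0,0,0],"hand": 0},
    {"linear": [-21,0,0],"dr": [0,0,0],"hand": 0},
    {"linear": [0,0,0],"dr": [0,0,0],"hand": 0},
    {"linear": [0,0,15],"dr": [0,0,0],"hand": 0},
    {"linear": [0,0,15],"dr": [0,0,0],"hand": 0},
    {"linear": [0,0,10],"dr": [0,0,0],"hand": 0},
    {"linear": [0,0,5],"dr": [0,0,0],"hand": 0},
    {"linear": [0,0,0],"dr": [0,0,0],"hand": 0},
    {"linear": [0,0,0],"dr": [0,0,0],"hand": 0}
  ]
}}

```text
t: 17.7
tcp_pos: [0.558, -0.2561, -0.0293]
orientation: [-179.6, -0.5, 87.3]
force: [0.5, -0.4, -0.5]
grip_width: 0.0002
```

```bash
python3 s.py [.5635,-.212,-.029]; python3 look.py l|grep '0.56'; python3 tip.py
```

```text
17.7 [ 0.558  -0.2561 -0.0293] [-179.6   -0.5   87.3] [ 0.5 -0.4 -0.5] [44.3  3.4  0. ]
scene 165 [ 0.5662 -0.2117] [0.03  0.028] tool [45.1  5.8]
17.8 [ 0.5583 -0.2565 -0.0288] [-179.6   -0.5   87.3] [-0.9  0.1 -0.6]
side tip z 0.0096 [ 0.546 -0.271  0.009] [ 0.57  -0.263  0.029]
scene tip z 0.0095 [ 0.554 -0.267  0.009] [ 0.577 -0.245  0.029]
```

>>> {"api": "drive_tool", "payload": {
  "deltas": [
    {"linear": [3,4,0],"dr": [0,0,0.8],"hand": 0},
    {"linear": [4,0,0],"dr": [0,0,0],"hand": 0},
    {"linear": [4,0,0],"dr": [0,0,0],"hand": 0},
    {"linear": [4,0,0],"dr": [0,0,0],"hand": 0},
    {"linear": [4,0,0],"dr": [0,0,0],"hand": 0},
    {"linear": [5,0,0],"dr": [0,0,0],"hand": 0},
    {"linear": [6,0,0],"dr": [0,0,0],"hand": 0},
    {"linear": [7,0,0],"dr": [0,0,0],"hand": 0},
    {"linear": [7,0,0],"dr": [0,0,0],"hand": 0},
    {"linear": [5,0,0],"dr": [0,0,0],"hand": 0}
  ]
}}

```text
t: 18.73
tcp_pos: [0.5688, -0.205, -0.025]
orientation: [-179.9, -0.3, 86.3]
force: [0.4, -0.5, 0.1]
grip_width: 0.0002
```

```bash
python3 look.py m|grep -v '\[-'
```

```text
side near tip: n 25 fwd -12.8 20.0 lat -18.3 12.5
scene 106 [0.5521 0.2545] [0.028 0.026] tool [457.6 -46.4]
scene 121 [0.6283 0.2559] [0.033 0.027] tool [463.9  29.6]
scene 45 [ 0.4576 -0.2102] [0.02  0.031] tool [ -12.2 -110.7]
scene 49 [ 0.4609 -0.2121] [0.015 0.038] tool [ -13.9 -107.3]
scene 147 [ 0.5678 -0.1771] [0.031 0.028] tool [27.9 -2.8]
scene 332 [ 0.7157 -0.2235] [0.021 0.072] tool [ -8.8 147.8]
scene near tip: n 200 fwd 13.7 42.1 lat -18.2 12.7
```

>>> {"api": "drive_tool", "payload": {
  "deltas": [
    {"linear": [-5,-4,3],"dr": [0,0,0],"hand": 0},
    {"linear": [4,0,0],"dr": [0,0,0],"hand": 0},
    {"linear": [5,0,0],"dr": [0,0,0],"hand": 0},
    {"linear": [7,0,0],"dr": [0,0,0],"hand": 0},
    {"linear": [8,0,0],"dr": [0,0,0],"hand": 0},
    {"linear": [8,0,0],"dr": [0,0,0],"hand": 0},
    {"linear": [8,0,0],"dr": [0,0,0],"hand": 0},
    {"linear": [8,0,0],"dr": [0,0,0],"hand": 0},
    {"linear": [7,0,0],"dr": [0,0,0],"hand": 0},
    {"linear": [5,0,0],"dr": [0,0,0],"hand": 0}
  ]
}}

```text
t: 19.67
tcp_pos: [0.568, -0.1451, -0.0281]
orientation: [-179.9, -0.3, 86.3]
force: [0.0, -0.3, 0.3]
grip_width: 0.0002
```

```bash
python3 look.py n|grep -v '\[-'|grep -v ' 0.25'
```

```text
side 28 [ 0.4472 -0.2234] [0.019 0.013] tool [ -85.8 -115.6]
side near tip: n 12 fwd -12.9 -6.3 lat -13.6 12.1
scene 73 [ 0.4589 -0.1966] [0.022 0.057] tool [ -58.3 -105.6]
scene 89 [ 0.4614 -0.1953] [0.015 0.072] tool [ -56.8 -103.2]
scene 141 [ 0.571  -0.1171] [0.031 0.027] tool [28.4  1.1]
scene near tip: n 188 fwd 12.5 41.6 lat -14.4 16.6
```

Plug 3 is centred on the tips, so I'll push on.

>>> {"api": "drive_tool", "payload": {
  "deltas": [
    {"linear": [5,0,0],"dr": [0,0,0],"hand": 0},
    {"linear": [7,0,0],"dr": [0,0,0],"hand": 0},
    {"linear": [8,0,0],"dr": [0,0,0],"hand": 0},
    {"linear": [8,0,0],"dr": [0,0,0],"hand": 0},
    {"linear": [8,0,0],"dr": [0,0,0],"hand": 0},
    {"linear": [8,0,0],"dr": [0,0,0],"hand": 0},
    {"linear": [8,0,0],"dr": [0,0,0],"hand": 0},
    {"linear": [8,0,0],"dr": [0,0,0],"hand": 0},
    {"linear": [8,0,0],"dr": [0,0,0],"hand": 0},
    {"linear": [5,0,0],"dr": [0,0,0],"hand": 0}
  ]
}}

```text
t: 20.6
tcp_pos: [0.5734, -0.0658, -0.0276]
orientation: [-180.0, -0.3, 86.2]
force: [0.4, 0.2, -0.6]
grip_width: -0.0002
```

```bash
python3 look.py o|grep -v '\[-'|grep -v ' 0.25'
```

```text
side near tip: n 17 fwd -12.5 23.4 lat -14.3 12.1
scene 133 [ 0.5774 -0.0381] [0.031 0.029] tool [28.1  2.2]
scene near tip: n 182 fwd 14.0 42.2 lat -13.0 18.2
```

>>> {"api": "drive_tool", "payload": {
  "deltas": [
    {"linear": [5,0.5,1],"dr": [0,0,0],"hand": 0},
    {"linear": [7,0,0],"dr": [0,0,0],"hand": 0},
    {"linear": [8,0,0],"dr": [0,0,0],"hand": 0},
    {"linear": [8,0,0],"dr": [0,0,0],"hand": 0},
    {"linear": [8,0,0],"dr": [0,0,0],"hand": 0},
    {"linear": [8,0,0],"dr": [0,0,0],"hand": 0},
    {"linear": [8,0,0],"dr": [0,0,0],"hand": 0},
    {"linear": [8,0,0],"dr": [0,0,0],"hand": 0},
    {"linear": [8,0,0],"dr": [0,0,0],"hand": 0},
    {"linear": [5,0,0],"dr": [0,0,0],"hand": 0}
  ]
}}

```text
t: 21.53
tcp_pos: [0.5793, 0.0132, -0.0284]
orientation: [-180.0, -0.3, 86.2]
force: [-0.1, -0.2, 0.1]
grip_width: -0.0001
```

```bash
python3 look.py p|grep -v '\[-'|grep -v ' 0.25'
```

```text
scene 118 [0.5828 0.0404] [0.028 0.027] tool [27.5  1.7]
scene near tip: n 164 fwd 14.2 41.2 lat -12.7 15.3
```

>>> {"api": "drive_tool", "payload": {
  "deltas": [
    {"linear": [5,0.5,0],"dr": [0,0,0],"hand": 0},
    {"linear": [7,0,0],"dr": [0,0,0],"hand": 0},
    {"linear": [8,0,0],"dr": [0,0,0],"hand": 0},
    {"linear": [8,0,0],"dr": [0,0,0],"hand": 0},
    {"linear": [8,0,0],"dr": [0,0,0],"hand": 0},
    {"linear": [8,0,0],"dr": [0,0,0],"hand": 0},
    {"linear": [8,0,0],"dr": [0,0,0],"hand": 0},
    {"linear": [8,0,0],"dr": [0,0,0],"hand": 0},
    {"linear": [8,0,0],"dr": [0,0,0],"hand": 0},
    {"linear": [5,0,0],"dr": [0,0,0],"hand": 0}
  ]
}}

```text
t: 22.47
tcp_pos: [0.5851, 0.0923, -0.0281]
orientation: [-180.0, -0.2, 86.1]
force: [0.4, 0.3, 0.8]
grip_width: -0.0001
```

```bash
python3 look.py q|grep -v '\[-'
```

```text
scene 112 [0.552  0.2535] [0.029 0.031] tool [158.7 -43.9]
scene 120 [0.6274 0.2556] [0.032 0.027] tool [166.   31.2]
scene 109 [0.5896 0.1202] [0.03  0.029] tool [28.2  2.6]
scene near tip: n 144 fwd 9.4 42.3 lat -13.9 17.7
```

>>> {"api": "drive_tool", "payload": {
  "deltas": [
    {"linear": [5,0,0],"dr": [0,0,0],"hand": 0},
    {"linear": [7,0,0],"dr": [0,0,0],"hand": 0},
    {"linear": [8,0,0],"dr": [0,0,0],"hand": 0},
    {"linear": [8,0,0],"dr": [0,0,0],"hand": 0},
    {"linear": [8,0,0],"dr": [0,0,0],"hand": 0},
    {"linear": [8,0,0],"dr": [0,0,0],"hand": 0},
    {"linear": [8,0,0],"dr": [0,0,0],"hand": 0},
    {"linear": [8,0,0],"dr": [0,0,0],"hand": 0},
    {"linear": [8,0,0],"dr": [0,0,0],"hand": 0},
    {"linear": [5,0,0],"dr": [0,0,0],"hand": 0}
  ]
}}

```text
t: 23.4
tcp_pos: [0.5903, 0.1714, -0.0279]
orientation: [-180.0, -0.2, 86.1]
force: [0.5, -0.3, -0.3]
grip_width: 0.0
```

```bash
python3 look.py r|grep -v '\[-'
```

```text
scene 56 [0.5579 0.2561] [0.02  0.028] tool [ 82.4 -38.1]
scene 93 [0.5944 0.1994] [0.028 0.03 ] tool [28.3  2.1]
scene 122 [0.6288 0.2562] [0.029 0.029] tool [87.4 32.6]
scene near tip: n 127 fwd -8.4 43.0 lat -15.1 16.9
```

>>> {"api": "drive_tool", "payload": {
  "deltas": [
    {"linear": [5,0,0],"dr": [0,0,0],"hand": 0},
    {"linear": [7,0,0],"dr": [0,0,0],"hand": 0},
    {"linear": [7,0,0],"dr": [0,0,0],"hand": 0},
    {"linear": [7,0,0],"dr": [0,0,0],"hand": 0},
    {"linear": [4,0,0],"dr": [0,0,0],"hand": 0},
    {"linear": [0,0,0],"dr": [0,0,0],"hand": 0},
    {"linear": [-10,0,0],"dr": [0,0,0],"hand": 0},
    {"linear": [-20,0,-15],"dr": [0,0,0],"hand": 0},
    {"linear": [-25,0,-30],"dr": [0,0,0],"hand": 0},
    {"linear": [-30,0,-30],"dr": [0,0,0],"hand": 0}
  ]
}}

```text
t: 24.33
tcp_pos: [0.5799, 0.1185, 0.0404]
orientation: [-179.1, -0.0, 86.6]
force: [1.3, 0.0, 0.5]
grip_width: 0.0001
```

>>> {"api": "drive_tool", "payload": {
  "deltas": [
    {"linear": [-10,-25,-30],"dr": [0,0,0],"hand": 0},
    {"linear": [0,-30,-30],"dr": [0,0,0],"hand": 0},
    {"linear": [0,-30,-30],"dr": [0,0,0],"hand": 0},
    {"linear": [0,-30,-30],"dr": [0,0,0],"hand": 0},
    {"linear": [0,-20,-10],"dr": [0,0,0],"hand": 0},
    {"linear": [0,0,0],"dr": [0,0,0],"hand": 0},
    {"linear": [0,0,0],"dr": [0,0,0],"hand": 0}
  ]
}}

```text
t: 24.92
tcp_pos: [0.4469, 0.105, 0.1817]
orientation: [-179.9, 0.1, 85.9]
force: [-0.3, 0.7, 0.0]
grip_width: 0.0001
```

```bash
python3 look.py z; python3 - <<'E'
from h import *; from workcell import vision
M=np.array([.592,.1855]);a=np.radians(5.6);U=np.array([[np.cos(a),np.sin(a)],[-np.sin(a),np.cos(a)]])
for n in("side","scene"):
    X=cloud(vision.capture(n)).reshape(-1,3)
    for k,b,h in(("plane",(.41,.51,-.24,-.1),.012),("block",(.6,.76,-.29,-.1),.02),("cup",(.56,.69,-.42,-.27),.03)):
        q=X[(X[:,0]>b[0])&(X[:,0]<b[1])&(X[:,1]>b[2])&(X[:,1]<b[3])&(X[:,2]>h)&(X[:,2]<.2)]
        print(n,k,q[:,:2].min(0).round(3),q[:,:2].max(0).round(3))
    T=(X[:,:2]-M)@U.T; q=T[(abs(T[:,0])<.085)&(T[:,1]>-.03)&(T[:,1]<.12)&(X[:,2]>.010)&(X[:,2]<.05)]
    print(n,'plug points in tray frame (mouth origin)',q.min(0).round(3),q.max(0).round(3))
a=cv2.imread('pics/z_side.png')[90:330,230:430];b=cv2.imread('pics/z_scene.png')[150:390,320:520]
cv2.imwrite('pics/z2.png',cv2.resize(np.hstack([a,b]),(800,480)))
E
```

```text
24.9167 [0.4469 0.105  0.1817] [-1.799e+02  1.000e-01  8.590e+01] [-0.3  0.7  0. ]
side 89 [0.6242 0.2511] [0.027 0.031] tool [158.5 166.8]
side 82 [0.5475 0.2509] [0.026 0.033] tool [152.8  90.4]
side 89 [0.5922 0.2259] [0.026 0.029] tool [131.1 136.7]
side 44 [ 0.4492 -0.2214] [0.026 0.016] tool [-325.2   25.9]
side 27 [ 0.4491 -0.2334] [0.024 0.004] tool [-337.2   26.6]
scene 110 [0.5514 0.255 ] [0.031 0.029] tool [157.2  93.9]
scene 123 [0.5951 0.2297] [0.031 0.031] tool [135.1 139.4]
scene 123 [0.6276 0.2556] [0.031 0.03 ] tool [163.2 169.9]
scene 84 [ 0.4596 -0.1956] [0.019 0.06 ] tool [-298.7   34.4]
scene 98 [ 0.4566 -0.1945] [0.026 0.073] tool [-297.8   31.3]
scene 335 [ 0.7153 -0.2239] [0.021 0.072] tool [-308.8  291.5]
side plane [ 0.434 -0.235] [ 0.464 -0.161]
side block [ 0.655 -0.272] [ 0.721 -0.178]
side cup [ 0.579 -0.401] [ 0.647 -0.332]
side plug points in tray frame (mouth origin) [-0.051  0.024] [0.052 0.087]
scene plane [ 0.434 -0.231] [ 0.471 -0.157]
scene block [ 0.659 -0.268] [ 0.726 -0.177]
scene cup [ 0.58  -0.398] [ 0.651 -0.329]
scene plug points in tray frame (mouth origin) [-0.05  0.03] [0.058 0.089]
```

View pics/z2.png

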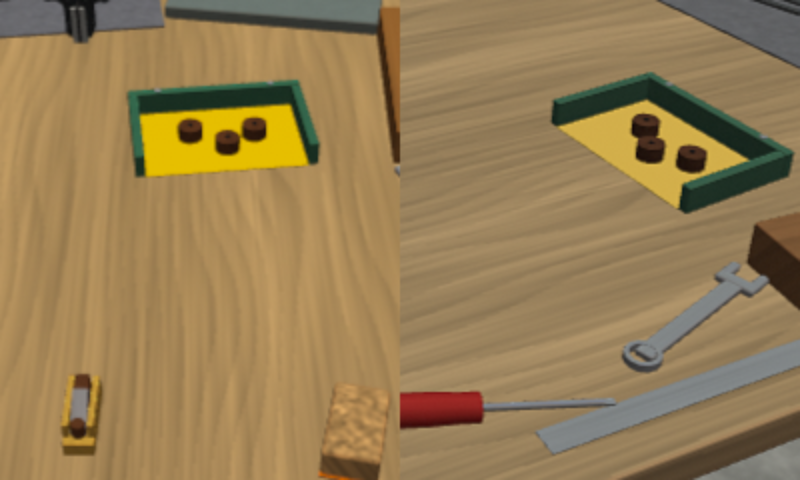

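The picture shows all three plugs lying flat on the yellow floor, at (190,130), (228,142) and (254,128) in the side half. They are well past the mouth line, and the gripper is clear.

```bash
python3 -c "
from workcell import r
print(r.hand_in())"
```

```text
the job is handed in; nothing more can be done
None
```

I swept the three plugs one at a time, with closed fingertips at roughly 70–95 mm/s, through the mouth into the tray. I backed the gripper clear and handed the job in at about 25 s.

**Last checks:** both cameras show all three plugs flat on the tray floor. Their nearest edge is at least 24 mm inside the mouth line, and they stand clear of the walls. The plane, sanding block and cup measure within about 2 mm of their starting positions where the same edges were measured both times. I didn't re-measure the bottles, but the gripper stayed well away from them during the sweeps. Contact forces in the readings stayed around 1 N.

**What disagreed:** the reported TCP height was about 37 mm lower than the real fingertips. Because of this my first pass at plug 1 went over it without touching. I measured the true tip height with both depth cameras and worked to that, so the reported z was about -29 mm while pushing. I did not find the cause of the offset.

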